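# Open the sliding door in front of the switch box

## Robot

A 6-joint arm with a two-finger parallel gripper is mounted at the origin on a cart in front of the work surface, level with it; the furniture and walls round the work are solid. World frame = base frame: x ahead of the robot, y to its left, z up, the work surface at z = 0. Lengths are in mm, angles in rad, forces in N, time in s.
With the tool pointing down it reaches from about 350 to 725 mm from the base axis. Payload 4.3 kg.
Tool frame: the origin (TCP) lies midway between the tips of the shut fingers; the grasp point (between the pads) lies 19 mm behind it; z points along the fingers, y is the line along which they close (so a half turn about z gives the same grasp; the last joint's range is limited). The gripper opens to 85 mm and grips with 20 to 120 N. Pads are 22 mm wide; open, the fingers measure 114 mm over their backs; the gripper's body (76 mm by 85 mm) begins 54 mm behind the grasp point. The pads swing forward as they close: fully open they stand 13 mm farther back than shut.
Start: joints at [-1.295, 0.377, 0.081, 1.274, 0, 1.46], TCP at [216.387, -532.772, 207.929] pointing down, gripper open.
Joint ranges: [-2.72, 2.72], [-0.84, 1.66], [-1.02, 1.22], [-1.77, 2.12], [-1.37, 1.28], [-3.14, 3.14]. Speed limits (rad/s): [2.57, 2.57, 3.14, 3.14, 3.14, 3.14].

## Interface

Orientations are given as a unit quaternion [x, y, z, w].
In Python, from plant import bot, imaging, hand_in gives the robot as it stands. The module is installed in compiled form; this text tells all that it offers.
- The arm moves only by the tool play_rows, never from a script. Its argument "plan" is a list of rows, each a list of 7 numbers: the turn, a rotation vector about the world's x, y, z in degrees, then the shift along the world's x, y, z in mm, then the finger opening in mm, from 0 to 85.4. In form: [[rx, ry, rz, x, y, z, claw], ...]. A call has 1 to 8 rows; each row is the pose to reach, as a shift and turn from the pose commanded when the call began; what a row does not reach only later rows make up. A row lasts 1/10 s, in which the tool goes at most 50 mm and 8.59 degrees, less where a joint would pass 70% of its speed; a pose out of reach is approached as far as the arm can. A call with a gripper value outside its range is refused whole. The fingers move at their own pace and stop on an object; "grip_force" is the grip in N (left out, the last holds). Time passes only in rows, so rows that repeat a pose let the fingers close. It gives the time, the measured TCP pose, the force, the opening and the grip force at its end, in the units of the state.
- bot.read_state(): the state, without advancing time (a new reading comes with each control period).
- imaging.camera(name): name is "side" or "top"; returns a dict with "img" (384x512x3 uint8, red, green, blue), "mtx" (3x3 intrinsics, pixels), "D" ([k1, k2, p1, p2, k3] as OpenCV has them; the pictures are not rectified), "R" (3x3) and "t" (3): a world point X has camera coordinates R X + t. Camera axes: x right, y down, z forward; pixel columns grow to the right and rows downward; lengths in mm; the calibration is good to about 2 mm. A picture is of the moment at which its call begins. There is no depth.
- hand_in(): hands the job in; it is judged then, once.
The state is a dict: "time_s": time; "joint_pos": joint angles; "qd": joint speeds; "joint_efforts": joint torques, N m; "tcp_pos": TCP position; "eef_rot": TCP orientation; "ft_force": force on the tool from outside, world axes, zero at the start; "ft_torque": the same for the moment, N m; "grip_width": opening from 0.0 (shut) to 1.0 (fully open); "grasp_force": force on a finger pad.
Only numpy, scipy, OpenCV 4.12 (cv2) and the standard library are available. Lean on these libraries where they do the work, as an engineer would, in place of code of your own. Each camera call takes 0.05 s, during which the arm holds its last target. There are 200 camera calls.

## Task

The grey switch box (a small project box with a toggle and a knob) stands behind one of the two outer doors of the low cabinet; you can see it through the clear panels. Slide that outer door all the way in behind the fixed middle door so the bay with the switch box is open. Leave the other outer door as it is, and let go of the pull.

Things in the scene. Friction and masses are not known exactly. Their poses are not given: they have to be found in the camera images.
- cabinet: Low aluminium cabinet, fixed, 150 deep (x), 425 wide (y), 150 mm high, clear panels. Origin: centre of its underside; x points in from the front, y to the left from the robot, z up. Three bays split at y = +67 and -67 mm. Middle door (138 wide, round lock, face at x = -73) is locked in the front track. Left and right doors run along y in the rear track, 13 mm back, and slide inward behind it.
- left_pull (a point): Left door's pull: upright dark steel bar, 10 (x) x 12 (y) mm, 31 mm before the middle door's face, 72 to 160 mm above the table. Point on its axis, 143 mm up, with the cabinet's axes. Shut: y = +188 mm in the cabinet's frame; starts up to 12 mm ajar; opens to the cabinet's -y, 112 mm in all, to a firm stop at y = +76. About 2 N friction, no spring, stays where left.
- right_pull (a point): The same on the right door, mirrored: shut at y = -188 mm in the cabinet's frame; opening moves it in the cabinet's +y direction, 112 mm in all to a firm stop (y = -76 mm). May start up to 12 mm ajar.
- switch_box_centre (a point): Centre of the grey switch box, 51 x 81 x 52 mm with a toggle lever and a black knob on top. It stands in the left bay (about y = +135 mm in the cabinet's frame) or the right bay (about y = -135 mm); a black power adapter stands in the other and a roll of tape in the middle bay. It is not to be handled.

How it is judged:
By the outcome, as a careful person would: the job done as asked, in the order asked, and still so for the second after the job is handed in, with the robot touching nothing.
It also fails if it takes over 32 s, if anything falls off the work surface, if the arm or the gripper's body presses on something with over 40 N, if the wrist force passes 120 N, or if a joint passes its speed limit or range.

## Working session

There is one attempt and no reset: what is moved stays moved. The work goes in short steps, Python scripts to look and compute and a tool call to move; the robot and the scene stay as the last step left them, time stands still between calls to the robot, and variables do not carry over. Pictures are saved under pics/ and viewed, at most 10 in all, crops included, and the job is handed in when it is done.

Besides the shell and the picture viewer there is one more tool, called after "Request:" as name(argument=value, ...), one argument or row to a line, values as JSON. play_rows: Moves the arm, as the interface text tells. Its arguments: {"type":"object","properties":{"plan":{"type":"array"},"grip_force":{"type":"number"}},"required":["plan"]}

```bash
mkdir -p pics; python3 - <<'E'
from plant import bot, imaging
import cv2,pickle,numpy as np
d={n:imaging.camera(n) for n in("side","top")}
pickle.dump(d,open("cam.pkl","wb"))
for n in d:
    cv2.imwrite(f"pics/{n}0.png",cv2.resize(d[n]["img"][:,:,::-1],(800,600),interpolation=cv2.INTER_CUBIC))
    print(n,-d[n]["R"].T@d[n]["t"])
print(bot.read_state())
E
```

```text
side [987.41705233 109.15734861 906.17775823]
top [-174.13790309 -223.34581959 1065.98103108]
{'time_s': 0.1, 'joint_pos': array([-1.29530528e+00,  3.78017666e-01,  7.97674815e-02,  1.27442763e+00,
        1.81787201e-05,  1.46048262e+00]), 'qd': array([ 0.00053172, -0.00183227,  0.00329914,  0.00059135,  0.00032064,
       -0.00163072]), 'joint_efforts': array([ 1.76646645e-03, -4.64695215e+01,  2.70581764e+01,  1.20597181e-02,
       -1.35380792e-04,  1.66756303e-05]), 'tcp_pos': array([ 216.20369583, -532.11242403,  207.04167177]), 'eef_rot': array([ 9.81451528e-01,  1.91708148e-01, -6.85482477e-05, -9.38288721e-04]), 'ft_force': array([-0.02100638,  0.05409519,  0.71780451]), 'ft_torque': array([-0.04960772,  0.01524332, -0.0186888 ]), 'grasp_force': 0.0, 'grip_width': 1.0036506530941551}
```

View pics/side0.png

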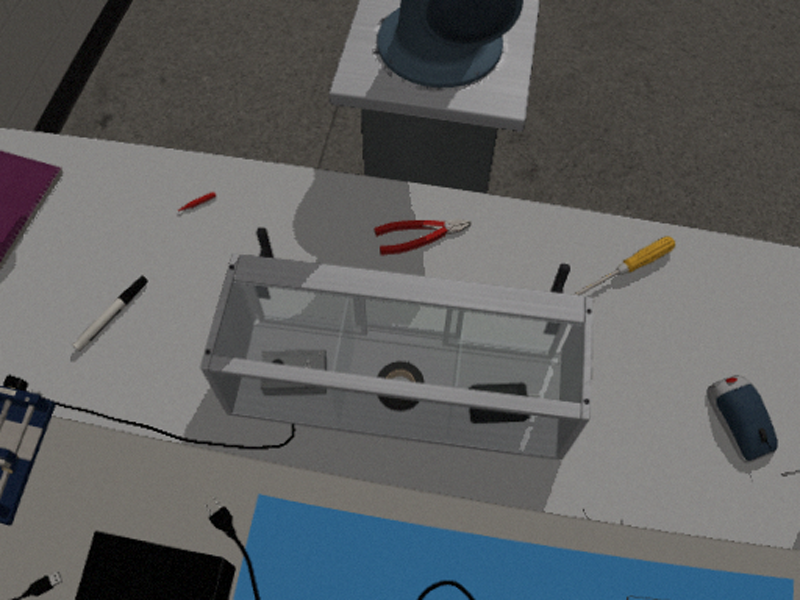

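View pics/top0.png

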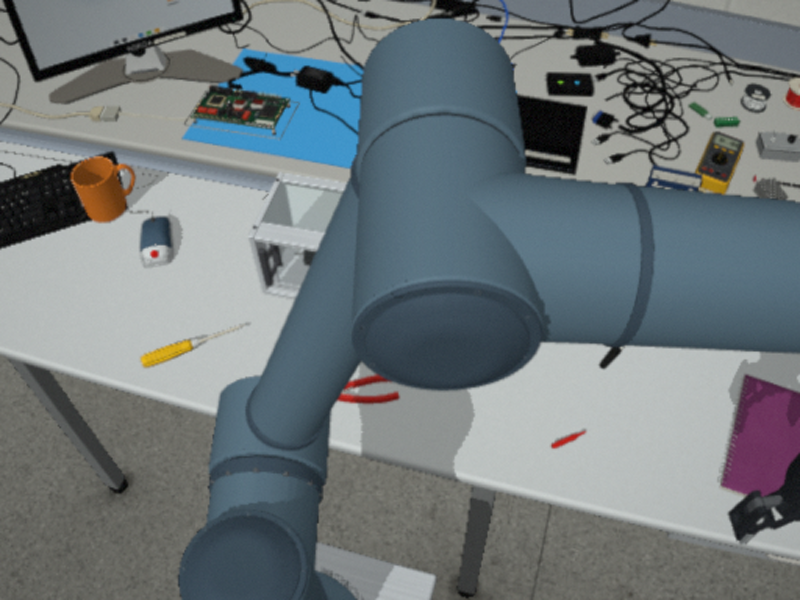

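The side camera looks back towards the robot. The grey box with its knob is at about (290,370), at image left, which is the robot's right (-y). The black adapter is at (498,400) and the tape is in the middle. So the door to open is the right one, with its pull top at about (263,231). The left pull's top is at about (565,267).

```bash
cat > h.py <<'E'
import cv2,numpy as np
def ray(c,uv,z):
    p=cv2.undistortPoints(np.array([[uv]],float),c["mtx"],c["D"])[0,0]
    C=-c["R"].T@c["t"]; d=c["R"].T@np.array([p[0],p[1],1]); return C+d*(z-C[2])/d[2]
def proj(c,X):
    return cv2.projectPoints(np.array(X,float).reshape(-1,3),cv2.Rodrigues(c["R"])[0],c["t"],c["mtx"],c["D"])[0][:,0]
E
python3 - <<'E'
import pickle;from h import *
c=pickle.load(open("cam.pkl","rb"))["side"]
s=1.5625
for n,uv,z in [("Rpull",(263,230),160),("Lpull",(565,266),160),("FR",(236,257),150),("FL",(591,298),150),("BR",(207,361),150),("BL",(589,415),150),("box",(296,385),0)]:
    print(n,ray(c,np.array(uv)/s,z).round(1))
im=c["img"]
a=cv2.resize(im[135:275,120:400,::-1],(800,400),interpolation=cv2.INTER_CUBIC);cv2.imwrite("pics/crop1.png",a)
m=(im.max(2)<60).astype(np.uint8); m[:140]=0
n,l,st,ce=cv2.connectedComponentsWithStats(m)
for i in range(1,n):
    if st[i,4]>30 and 130<st[i,0]<380 and st[i,1]<200: 
        ys,xs=np.where(l==i); t=xs[ys<ys.min()+3]; print(st[i],"top row mean x",t.mean(), t.min(),t.max())
E
```

```text
Rpull [ 526.2 -136.1  160. ]
Lpull [509.6 219.5 160. ]
FR [ 562.6 -160.7  150. ]
FL [540.3 254.1 150. ]
BR [ 697.6 -154.8  150. ]
BL [682.7 261.8 150. ]
box [650.3 -83.1   0. ]
[165 146  10  19 125] top row mean x 167.1875 165 170
[353 169  12  18 124] top row mean x 360.70588235294116 358 364
[164 183   8   7  38] top row mean x 166.71428571428572 164 170
```

View pics/crop1.png

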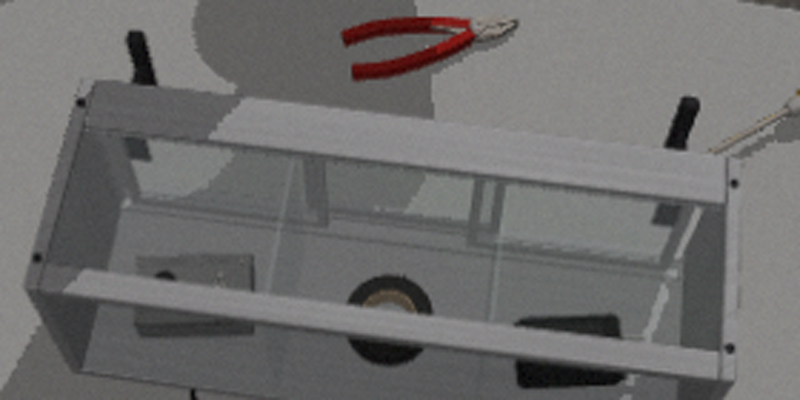

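The crop confirms this. The two pulls are about 356 mm apart (376 shut, up to 24 less if ajar) and the cabinet is yawed about +2.8°. Taking the right pull at about (528,-136), I'm moving towards a point above it.

Request:
play_rows(
  plan=[
    [0,0,-2,20,25,2,85],
    [0,0,-5,50,62,2,85],
    [0,0,-8,80,100,2,85],
    [0,0,-11,110,140,2,85],
    [0,0,-14,140,178,2,85],
    [0,0,-17,170,216,2,85],
    [0,0,-19.3,200,254,2,85],
    [0,0,-19.3,222,282,2,85],
  ],
)

```text
time_s: 0.9
tcp_pos: [439.3, -248.1, 209.6]
eef_rot: [1.0, 0.025, -0.0, -0.0]
ft_force: [0.4, 0.4, 0.1]
grip_width: 0.996
grasp_force: 0.0
```

Request:
play_rows(
  plan=[
    [0,0,0,25,32,0,85],
    [0,0,0,50,64,0,85],
    [0,0,0,75,95,0,85],
    [0,0,0,90,114,0,85],
    [0,0,0,90,114,0,85],
    [0,0,0,90,114,0,85],
  ],
)

```text
time_s: 1.5
tcp_pos: [528.0, -136.5, 209.4]
eef_rot: [1.0, 0.025, -0.001, 0.0]
ft_force: [-1.6, 0.2, -0.3]
grip_width: 0.994
grasp_force: 0.0
```

```bash
python3 - <<'E'
from plant import bot, imaging
import cv2,pickle
from h import *
d={n:imaging.camera(n) for n in("side","top")}
pickle.dump(d,open("cam2.pkl","wb"))
s=d["side"]["img"][90:230,100:300,::-1];t=d["top"]["img"][100:260,140:400,::-1]
cv2.imwrite("pics/s2.png",cv2.resize(s,(800,560),interpolation=cv2.INTER_CUBIC))
cv2.imwrite("pics/t2.png",cv2.resize(d["top"]["img"][:,:,::-1],(800,600),interpolation=cv2.INTER_CUBIC))
st=bot.read_state();print({k:st[k] for k in("time_s","tcp_pos","eef_rot","ft_force")})
for n in d: print(n,proj(d[n],[st["tcp_pos"],[528,-136,160]]))
E
```

```text
{'time_s': 1.6, 'tcp_pos': array([ 527.65412309, -137.42400946,  209.65863264]), 'eef_rot': array([ 9.99712206e-01,  2.39849161e-02, -4.70467270e-04,  8.72983566e-05]), 'ft_force': array([-1.08088313,  0.20601568, -0.36225838])}
side [[163.18026006 132.11470351]
 [168.09465081 148.01699445]]
top [[315.13267311 171.11562586]
 [312.97568229 184.56109439]]
```

View pics/s2.png

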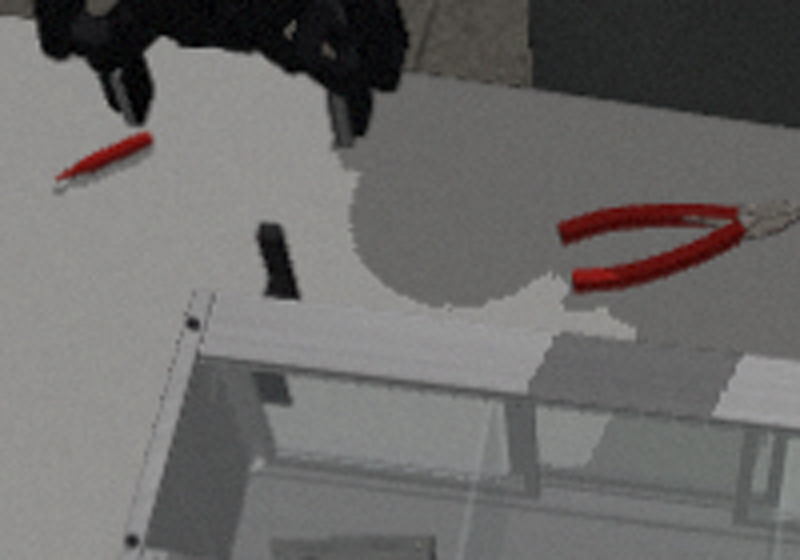

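View pics/t2.png

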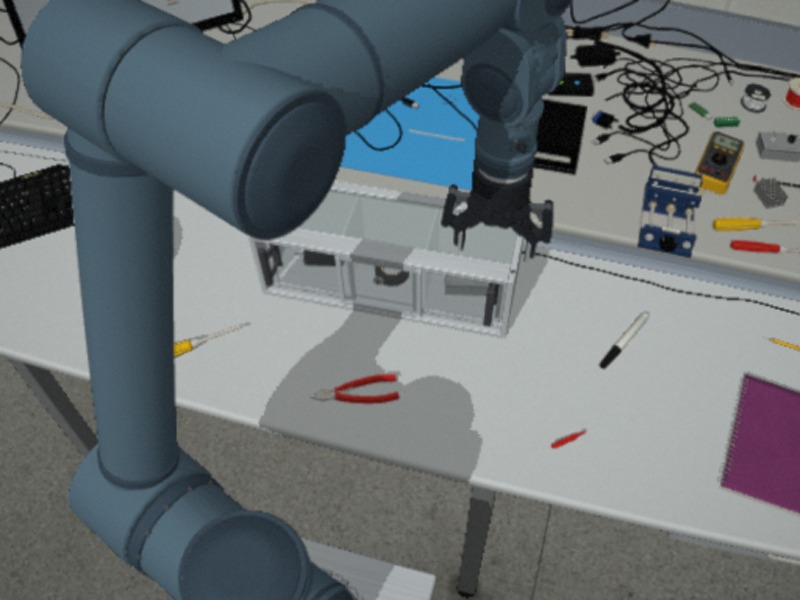

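The side view shows the open fingers straddling the pull's line, with the pull top at about (167.5,147.5) in full-image pixels. In the top view the pull top is at about (315,182.5), within 2 px of the estimate, which suggests (530,-138). I'll descend and close gently.

Request:
play_rows(
  plan=[
    [0,0,0,2,-1,-20,85],
    [0,0,0,2,-1,-45,85],
    [0,0,0,2,-1,-65,85],
    [0,0,0,2,-1,-80,85],
    [0,0,0,2,-1,-81,85],
    [0,0,0,2,-1,-81,85],
  ],
)

```text
time_s: 2.2
tcp_pos: [529.7, -138.5, 129.1]
eef_rot: [1.0, 0.024, -0.0, -0.0]
ft_force: [0.4, 0.6, 1.2]
grip_width: 0.994
grasp_force: 0.0
```

Request:
play_rows(
  plan=[
    [0,0,0,0,0,0,40],
    [0,0,0,0,0,0,25],
    [0,0,0,0,0,0,20],
    [0,0,0,0,0,0,18],
    [0,0,0,0,0,0,8],
    [0,0,0,0,0,0,8],
    [0,0,0,0,0,0,8],
  ],
  grip_force=25,
)

```text
time_s: 2.9
tcp_pos: [530.6, -138.1, 129.3]
eef_rot: [1.0, 0.024, 0.0, 0.0]
ft_force: [-1.0, -0.7, 2.6]
grip_width: 0.128
grasp_force: 25.1
```

The fingers stopped at about 11 mm on the 12 mm bar with 25 N. Now I slide along cabinet +y, which is (-0.049, 0.999) in the world.

Request:
play_rows(
  plan=[
    [0,0,0,-0.3,5,0,8],
    [0,0,0,-0.8,17,0,8],
    [0,0,0,-1.5,30,0,8],
    [0,0,0,-2.1,43,0,8],
    [0,0,0,-2.8,57,0,8],
    [0,0,0,-3.4,70,0,8],
    [0,0,0,-4,82,0,8],
    [0,0,0,-4.4,90,0,8],
  ],
)

```text
time_s: 3.7
tcp_pos: [526.4, -46.3, 129.3]
eef_rot: [1.0, 0.025, 0.001, -0.0]
ft_force: [1.2, -2.7, 5.9]
grip_width: 0.127
grasp_force: 25.4
```

Request:
play_rows(
  plan=[
    [0,0,0,-0.1,3,0,8],
    [0,0,0,-0.3,6,0,8],
    [0,0,0,-0.4,8,0,8],
    [0,0,0,-0.5,10,0,8],
    [0,0,0,-0.5,10,0,8],
  ],
)

```text
time_s: 4.2
tcp_pos: [526.0, -36.7, 129.3]
eef_rot: [1.0, 0.025, 0.001, -0.0]
ft_force: [1.4, -0.6, 4.9]
grip_width: 0.127
grasp_force: 25.4
```

Travelled about 101 mm with friction force only. I'll creep forward until it meets the stop.

Request:
play_rows(
  plan=[
    [0,0,0,-0.1,1.5,0,8],
    [0,0,0,-0.2,3,0,8],
    [0,0,0,-0.2,4,0,8],
    [0,0,0,-0.2,4,0,8],
  ],
)

```text
time_s: 4.6
tcp_pos: [525.9, -33.9, 129.3]
eef_rot: [1.0, 0.025, 0.001, 0.001]
ft_force: [1.0, -4.4, 5.1]
grip_width: 0.126
grasp_force: 25.4
```

Request:
play_rows(
  plan=[
    [0,0,0,0,1,0,8],
    [0,0,0,-0.1,2,0,8],
    [0,0,0,-0.1,2,0,8],
  ],
)

```text
time_s: 4.9
tcp_pos: [525.8, -33.9, 129.3]
eef_rot: [1.0, 0.024, 0.0, 0.003]
ft_force: [1.4, -9.2, 3.9]
grip_width: 0.125
grasp_force: 25.3
```

Request:
play_rows(
  plan=[
    [0,0,0,-0.1,2,0,8],
    [0,0,0,-0.2,4,0,8],
    [0,0,0,-0.2,4,0,8],
  ],
)

```text
time_s: 5.2
tcp_pos: [525.8, -33.9, 129.3]
eef_rot: [1.0, 0.023, 0.0, 0.007]
ft_force: [2.1, -19.3, 2.5]
grip_width: 0.121
grasp_force: 25.2
```

It's against the firm stop: force rises with no movement, and travel is about 104 mm as predicted. I'll relax most of the preload, open, then lift away.

Request:
play_rows(
  plan=[
    [0,0,0,0.2,-3,0,8],
    [0,0,0,0.2,-4,0,8],
    [0,0,0,0.2,-4,0,30],
    [0,0,0,0.2,-4,0,50],
    [0,0,0,0.2,-4,0,60],
    [0,0,0,0.2,-4,0,60],
    [0,0,0,0.2,-4,0,60],
    [0,0,0,0.2,-4,0,60],
  ],
)

```text
time_s: 6.0
tcp_pos: [525.0, -31.5, 128.8]
eef_rot: [1.0, 0.025, -0.0, -0.0]
ft_force: [0.1, -0.9, 0.4]
grip_width: 0.705
grasp_force: 0.0
```

Request:
play_rows(
  plan=[
    [0,0,0,0,0,15,60],
    [0,0,0,0,0,40,60],
    [0,0,0,0,0,70,60],
    [0,0,0,0,0,100,60],
    [0,0,0,-20,-20,120,60],
    [0,0,0,-50,-50,120,60],
    [0,0,0,-80,-80,120,60],
    [0,0,0,-80,-80,120,60],
  ],
)

```text
time_s: 6.8
tcp_pos: [442.4, -114.0, 249.3]
eef_rot: [1.0, 0.022, -0.001, 0.001]
ft_force: [0.9, 0.4, 0.4]
grip_width: 0.695
grasp_force: 0.0
```

```bash
python3 - <<'E'
from plant import bot, imaging
import cv2
from h import *
c=imaging.camera("side")
cv2.imwrite("pics/s3.png",cv2.resize(c["img"][135:275,120:400,::-1],(800,400),interpolation=cv2.INTER_CUBIC))
st=bot.read_state();print({k:st[k] for k in("time_s","tcp_pos","ft_force","grip_width")})
print((proj(c,[[526,-33.9,160]])-[120,135])*2.857)
E
```

```text
{'time_s': 6.85, 'tcp_pos': array([ 443.99594202, -112.82958699,  249.26684596]), 'ft_force': array([-0.54749439,  0.45086168,  0.06891361]), 'grip_width': 0.7043327248128178}
[[291.93386973  58.74326097]]
```

View pics/s3.png

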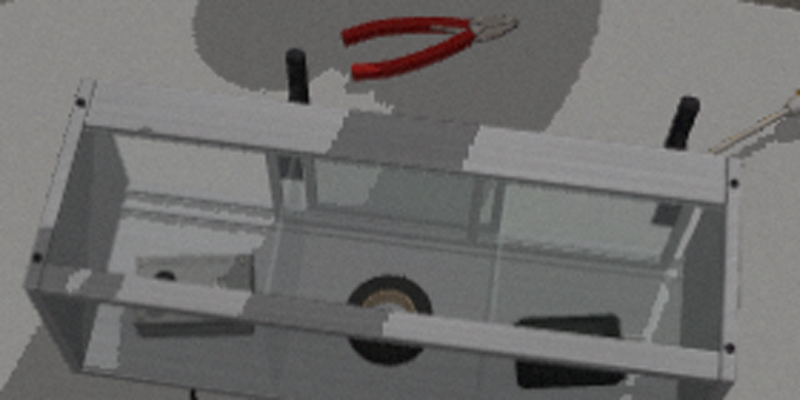

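The right pull is now at crop (296,55), matching the predicted stop position. The bay in front of the grey box is open, the left pull is unmoved at (687,105), and the gripper is clear.

```bash
python3 -c "
from plant import hand_in
print(hand_in())"
```

```text
the job is handed in; nothing more can be done
None
```

The right door, the one in front of the switch box, is slid fully in to its stop behind the middle door; the pull is released, the left door is untouched, and the job is handed in at about 7 s of robot time.

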